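# Press a cabochon into its bezel and hold it under the sprung jig

### The arm

A 6-joint arm with a two-finger parallel gripper is mounted at the origin on the work surface. World frame = base frame: x ahead of the robot, y to its left, z up, the work surface at z = 0. Lengths are in mm, angles in rad, forces in N, time in s.
With the tool pointing down it reaches from about 350 to 1000 mm from the base axis. Payload 7.1 kg.
Tool frame: the origin (TCP) lies at the very end of the fingers, on their centre line; the grasp point (between the pads) lies 19 mm behind it (ctrl.grip_point_offset is the z of the grasp point in the tool frame, in mm); z points along the fingers, y is the line along which they close (so a half turn about z gives the same grasp; the last joint's range is limited). The gripper opens to 85 mm and grips with 20 to 120 N. Pads are 22 mm wide; open, the fingers measure 114 mm over their backs; the gripper's body (76 mm by 85 mm) begins 54 mm behind the grasp point. The pads swing forward as they close: fully open they stand 13 mm farther back than shut.
Start: joints at [1.148, 0.423, 1.63, -0, 1.089, -0.019], TCP at [245.54, 574.73, 231.319] pointing down, gripper open.
Joint ranges: [-3, 3], [-0.9, 2.11], [0.09, 2.58], [-1.31, 4.45], [0.11, 2.69], [-2.54, 2.54]. Speed limits (rad/s): [2.39, 2.39, 3.01, 3.14, 3.14, 3.14].

### API

Orientations are given as a unit quaternion [w, x, y, z].
In Python, from plant import ctrl, eoat, solver, vision, workorder gives the robot as it stands. The module is installed in compiled form; this text tells all that it offers. Calls block until the motion is done:
- ctrl.move_ptp(position, orientation): joint-space move of the TCP to a pose.
- ctrl.move_l(position, rot=None, feed=150, contact_N=None): straight line of the TCP; rot=None keeps the orientation; feed is the mean speed in mm/s. With contact_N (N) it stops when the force on the tool has changed by that much, and returns True; else False.
- ctrl.move_joints(angles): joint-space move.
- eoat.command_gripper(opening, grasp_force=None): finger opening in mm; grasp_force is the grip in N (None keeps the last); returns when the fingers have stopped.
- ctrl.pause(seconds).
- solver.ik(position, orientation): joint angles nearest the present ones, or None.
- vision.snapshot(name): name is "scene" or "top"; returns a dict with "image" (420x560x3 uint8, red, green, blue), "range_z" (420x560 float32, mm along the optical axis (not along the pixel's ray), 0 where there is no reading), "intrinsics" (3x3 intrinsics, pixels), "R" (3x3) and "t" (3): a world point X has camera coordinates R X + t. Camera axes: x right, y down, z forward; pixel columns grow to the right and rows downward; lengths in mm; the calibration is good to about 2 mm. A picture is of the moment at which its call begins.
A pose or a line that the arm cannot do raises ctrl.MotionError and nothing moves.
- workorder.finish_job(): hands the job in; it is judged then, once.
Readings, each from a call of its own:
- ctrl.read_time_s(): time.
- ctrl.read_joints(): joint angles.
- ctrl.read_qvel(): joint speeds.
- ctrl.read_tau(): joint torques, N m.
- ctrl.read_tool_pos(): TCP position.
- ctrl.read_eef_rot(): TCP orientation.
- ctrl.read_ft_force(): force on the tool from outside, world axes, zero at the start.
- ctrl.read_wrist_torque(): the same for the moment, N m.
- ctrl.read_grip_width(): finger opening in mm.
- ctrl.read_grasp_force(): force on a finger pad.
Only numpy, scipy, OpenCV 4.12 (cv2) and the standard library are available. Lean on these libraries where they do the work, as an engineer would, in place of code of your own. Each camera call takes 0.05 s, during which the arm holds its last target. There are 200 camera calls.

### The job

Take the turquoise stone from the pocket tray and set it, dome up, fully down in the brass cup in the middle of the jig; lower it in, do not drop it. Then pick up the round wooden presser by its neck, seat it upright in the sprung ring over the stone, and push it down so that the ring sinks and the rubber foot bears firmly on the stone without forcing it. Keep it pressed for at least two seconds while the glue grabs and finish still holding it pressed down; do not disturb the other stones or anything else on the bench.

Things in the scene. Friction and masses are not known exactly. Their poses are not given: they have to be found in the camera images.
- turquoise_mid (a point): The turquoise-blue stone: a bullet-shaped cabochon, flat round base, 20 mm across and 14 mm high; its sides are upright to 9 mm above the base, then round over into a dome. About 11 g. Point on its axis, 7 mm above the base; z up out of the dome. At the start it stands dome up in a pocket of the tray, its base 3 mm below the tray's top face.
- cup (a point): Centre of the floor of the brass bezel cup in the middle of the jig, 37 mm above the bench; z up. The cup is 24 mm across inside, 29 mm outside, its rim 3 mm above its floor; it stands on a 44 mm brass concho on a pillar. Reached from straight above through the open sprung ring.
- jig: The jig, fixed to the bench: round grey base plate 168 mm across and 12 mm thick (origin under its centre, z up), with three upright guide posts, caps 13 mm across, on a 70 mm radius, reaching 84 mm above the bench. In the middle the cup; above it the sprung ring on the three posts.
- ring_mid (a point): Centre of the jig's aluminium centring ring, straight over the cup, at mid-height of its 12 mm round bar; z up. The ring is 100 mm inside, 124 mm outside. Unloaded, the point is 68.5 mm above the bench, 31.5 mm above the cup's floor. The ring only moves straight up and down.
- spring_ring (a joint): How far the sprung ring is pressed down, in m: 0 = up (it stays there even under the presser's own weight), 0.014 = hard stop. The springs push up with about 7.5 N at 0 and 12.5 N at 0.010; the ring itself weighs 1.5 N.
- presser_neck (a point): Presser: turned beech, shaped like a round flask, 109 mm tall, about 0.35 kg, with an upright neck to hold it by. Point on its axis half-way up the neck, 78 mm above the underside of its foot; z up. Neck 30 mm across from 58 to 98 mm above the foot; a 38 mm lip above (to 109 mm); below, a nearly flat shoulder at 54 to 56 mm, 68 mm across. It starts upright on a 5 mm cork mat.
- presser_foot (a point): Centre of the underside of the presser's foot, a 28 mm black rubber disc that gives up to 3.5 mm (from about 4.5 N, then 3 N per mm). The point does not move with this give. With the turquoise stone in the cup the foot meets the top of the dome when the ring is down by 10 mm.
- presser_belly (a point): Centre of the presser's belly, 24 mm above the foot, where it is widest (116 mm). Below, the belly is a 45 degree cone, 92 mm across at 6 mm above the foot and 112 mm at 16 mm, that centres itself in the sprung ring: resting there, the foot is 7.5 mm below ring_mid.
- tray: Dark wooden pocket tray, 164 x 112 x 12 mm, fixed; origin at the centre of its underside, x along its long side, z up. Six round pockets, 25 mm across and 3 mm deep, at x = -52, 0, 52 mm and y = -26, 26 mm; three of them hold a stone and three are empty.
- onyx_mid (a point): Black stone of the same shape and size in another pocket of the tray; not wanted. Point 7 mm above its base.
- amber_mid (a point): Amber-orange stone of the same shape and size in another pocket; not wanted. Point 7 mm above its base.
- beeswax: Yellow puck of beeswax, 44 mm across, 16 mm high; origin under its centre.
- glue_jar: White jar with black lid, 60 mm across, 75 mm high; origin under its centre.
- dye_bottle: Burgundy bottle with black cap, 44 mm across, 105 mm high; origin under its centre.
- thread: Spool of burgundy thread standing upright, 40 mm across, 56 mm high; origin under its centre.
- mallet: Mallet with white head lying on its side, 255 mm long along its x (handle towards -x), 52 mm high; origin on the bench near the head.
- slicker: Small dark wooden edge slicker lying flat, 122 mm long along its x, 20 mm high; origin on the bench under its middle.
Not all that is in view belongs to the job. Of the things like the part that bears presser_neck, leave any that is blue, green or pink; of the rest the smaller one is meant.

How it is judged (in metres and radians):
On the way, in this order (a step that is already met when the one before it is completed fails the run):
1. the turquoise stone sits in the cup, dome up, and has been let go (horizontal distance between turquoise_mid and cup below 0.0035 m and z of turquoise_mid in the frame of cup between 0.005 and 0.009 m and angle between turquoise_mid's own z axis and vertical below 0.15 rad and contact force between the fingers and turquoise below 0.05 N and linear speed of turquoise below 0.02 m/s), for 0.2 s.
2. the presser is held pressed down through the ring onto the stone for two seconds (horizontal distance between turquoise_mid and cup below 0.0035 m and z of turquoise_mid in the frame of cup between 0.005 and 0.009 m and angle between turquoise_mid's own z axis and vertical below 0.15 rad and value of joint spring_ring above 0.0085 m and contact force between presser and turquoise above 3 N and angle between presser_neck's own z axis and vertical below 0.1 rad and horizontal distance between presser_neck and cup below 0.008 m and contact force between the fingers and presser above 2 N), for 2 s.
At the end, for the whole second after the job is handed in: Stone in the cup (3.5 mm off-axis, 2 mm in height, 0.15 rad); presser upright (0.1 rad) within 8 mm of the cup's axis, the fingers on it with over 2 N; ring down over 8.5 mm; presser on the stone with over 3 N; for 2 s and still at the end (all of step 2); the arm keeps its last pose, push and grip.
It fails at once if the turquoise stone falls freely (it was dropped) (linear speed of turquoise above 0.45 m/s and contact force between the fingers and turquoise below 0.01 N).
It fails at once if the stone is forced: pressed with more than 45 N (contact force between presser and turquoise above 45 N).
It fails at once if another stone or a bystander is shifted by more than 15 mm (distance of any of onyx_mid, amber_mid, beeswax, glue_jar, dye_bottle, thread, mallet, slicker from where it was at the start of the episode above 0.015 m).
It also fails if it takes over 72 s, if anything falls off the work surface, if the arm or the gripper's body presses on something with over 40 N, if the wrist force passes 120 N, or if a joint passes its speed limit or range.

## Working session

There is one attempt and no reset: what is moved stays moved. The work goes in short steps, each a Python script; the robot and the scene stay as the last script left them, time stands still between calls to the robot, and variables do not carry over. Pictures are saved under pics/ and viewed, at most 10 in all, crops included, and the job is handed in when it is done.

```bash
mkdir -p pics
cat > h.py <<'E'
import numpy as np, cv2
from plant import ctrl, eoat, solver, vision, workorder
def snap(n,f):
    s=vision.snapshot(n); cv2.imwrite(f'pics/{f}.png',cv2.cvtColor(s['image'],cv2.COLOR_RGB2BGR)); np.savez(f'pics/{f}.npz',**s); return s
def cloud(s):
    z=s['range_z'].astype(float); K=np.array(s['intrinsics']); v,u=np.indices(z.shape)
    P=np.stack([(u-K[0,2])/K[0,0]*z,(v-K[1,2])/K[1,1]*z,z],-1)
    X=(P-np.array(s['t']))@np.array(s['R']); X[z<=0]=np.nan
    return X
E
python3 - <<'E'
from h import *
for n in('scene','top'):
    s=snap(n,n+'0'); X=cloud(s); print(n,-np.array(s['R']).T@s['t'],np.nanmin(X,(0,1)),np.nanmax(X,(0,1)))
print(ctrl.read_time_s(),ctrl.read_eef_rot(),ctrl.grip_point_offset)
E
```

```text
scene [1601.46398833  659.71651035  935.70427739] [-1659.48749832 -2521.17586404  -779.63610633] [1364.26586748 1108.93334112  692.51573485]
top [ 377.15950073   72.4855653  1389.24407763] [ -308.56634147 -1307.19254519  -776.85595159] [1640.85820701 1469.91466681  771.38984849]
0.1 [-1.60808233e-04  2.00539884e-01  9.79685283e-01 -6.89153853e-04] -18.700000000000003
```

View pics/top0.png

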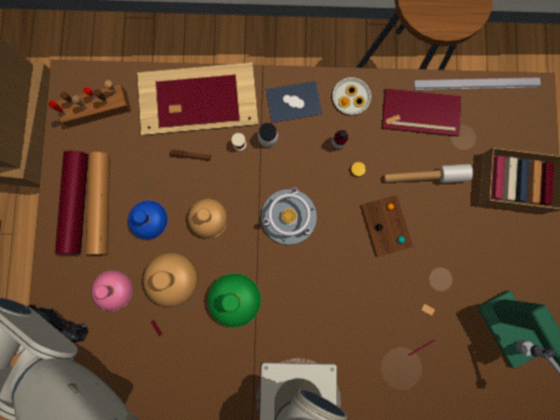

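View pics/scene0.png

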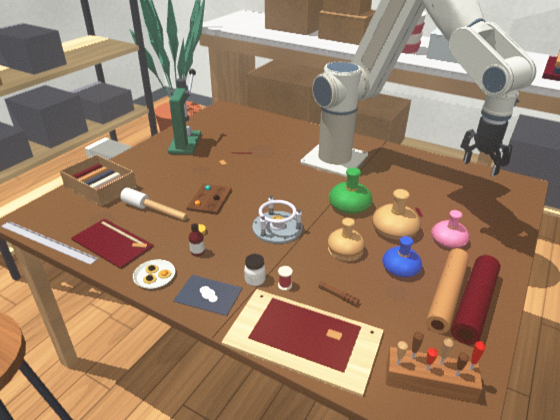

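The top view shows the turquoise stone at about (402,240), with black at (378,228) and amber at (391,207). The jig is at (288,216). The small beech presser is at (208,218), and the larger beech one at (170,280) is not the one meant. Next I'll measure these.

```bash
cat > m.py <<'E'
from h import *
from scipy.optimize import least_squares
def circ(p):
    r=least_squares(lambda q:np.hypot(p[:,0]-q[0],p[:,1]-q[1])-q[2],[*p.mean(0)[:2],50],loss='soft_l1',f_scale=2); return r.x.round(1)
S={n:np.load(f'pics/{n}0.npz') for n in('top','scene')}
C={n:cloud(S[n]) for n in S}
Xt=C['top']; print('fx',S['top']['intrinsics'][0,0],S['scene']['intrinsics'][0,0])
for nm,(u,v) in dict(stone=(402,240),presser=(208,213),jig=(288,216),tray=(386,225)).items(): print(nm,Xt[v,u].round(1))
J=Xt[216,288]
P=Xt[218,208]
for n,X in C.items():
    img=S[n]['image']; p=X.reshape(-1,3); c=img.reshape(-1,3)
    ok=~np.isnan(p[:,0]); p=p[ok];c=c[ok]
    hsv=cv2.cvtColor(c[None],cv2.COLOR_RGB2HSV)[0]
    d=np.hypot(*(p-J)[:,:2].T)
    m=(d<100)&(p[:,2]>58)&(p[:,2]<78); q=p[m]; print(n,'ring pts',m.sum(),circ(q),np.percentile(q[:,2],[50,95]))
    m=(d<105)&(p[:,2]>9)&(p[:,2]<15); print(' base',m.sum(), (p[m].min(0)+p[m].max(0))[:2]/2, np.ptp(p[m],0), np.median(p[m][:,2]))
    m=(d<95)&(p[:,2]>78); print(' posts',p[m].round(0).tolist()[:30])
    m=(d<40)&(p[:,2]>27)&(p[:,2]<45); print(' concho',m.sum(),p[m].mean(0),(p[m].min(0)+p[m].max(0))[:2]/2)
    d=np.hypot(*(p-P)[:,:2].T)
    m=(d<50)&(p[:,2]>107)&(p[:,2]<120); print(' lip',m.sum(),p[m].mean(0),p[m].min(0),p[m].max(0))
    m=(d<75)&(p[:,2]>24)&(p[:,2]<34); print(' belly',m.sum(),circ(p[m]) if m.sum()>5 else '')
    T=Xt[240,402]; d=np.hypot(*(p-T)[:,:2].T)
    m=(d<30)&(hsv[:,0]>80)&(hsv[:,0]<100)&(hsv[:,1]>120)&(hsv[:,2]>60); q=p[m];print(' turq',m.sum(),q.mean(0),q.min(0),q.max(0))
    d=np.hypot(*(p-Xt[225,386])[:,:2].T); m=(d<115)&(p[:,2]>7)&(p[:,2]<14.5); q=p[m]
    r=cv2.minAreaRect(q[:,:2].astype(np.float32)); print(' tray',r,np.median(q[:,2]))
E
python3 m.py
```

```text
fx 461.0614685179733 463.0882627975214
stone [ 470.9 -298.3   23.2]
presser [527.  266.8 112.8]
jig [532.9  42.2  36.2]
tray [ 515.8 -254.1    9.7]
top ring pts 534 [533.3  41.   56.6] [72.68132563 76.61045754]
 base 1122 [529.39634041  41.48001941] [174.65276495 163.23113017   5.99149852] 11.856726894382412
 posts [[609.0, 28.0, 82.0], [607.0, 33.0, 78.0], [606.0, 31.0, 82.0], [605.0, 28.0, 87.0], [606.0, 25.0, 82.0], [602.0, 33.0, 87.0], [602.0, 31.0, 88.0], [603.0, 28.0, 86.0], [603.0, 25.0, 84.0], [603.0, 22.0, 85.0], [600.0, 33.0, 85.0], [600.0, 31.0, 86.0], [600.0, 28.0, 82.0], [600.0, 25.0, 82.0], [597.0, 30.0, 82.0], [597.0, 27.0, 83.0], [597.0, 25.0, 86.0], [598.0, 22.0, 78.0], [592.0, 42.0, 78.0], [582.0, 70.0, 79.0], [583.0, 30.0, 78.0], [581.0, 13.0, 79.0], [565.0, 84.0, 79.0], [564.0, -8.0, 79.0], [559.0, 84.0, 79.0], [535.0, 98.0, 79.0], [535.0, 95.0, 81.0], [538.0, -14.0, 80.0], [538.0, -17.0, 81.0], [524.0, 95.0, 79.0]]
 concho 167 [533.87522834  40.95676857  37.04893577] [533.24921879  40.74619255]
 lip 146 [522.00441798 281.062035   113.23257887] [504.5800092  263.1
[... 990 characters left out ...]
], [518.0, 108.0, 81.0], [602.0, 21.0, 84.0], [603.0, 25.0, 86.0], [607.0, 21.0, 83.0], [605.0, 23.0, 82.0], [605.0, 27.0, 84.0], [604.0, 30.0, 85.0], [613.0, 24.0, 84.0], [609.0, 29.0, 84.0]]
 concho 50 [534.28811505  37.47669458  36.66367708] [536.83511575  38.91294596]
 lip 85 [530.00602464 280.46606024 112.35861371] [510.89779687 262.20001978 107.33677271] [546.25216417 297.90389709 116.33567307]
 belly 84 [524.1 278.3  57.8]
 turq 14 [ 479.57371035 -294.84701894   18.19919616] [ 474.89849995 -306.32365294   11.88940757] [ 485.8054472  -288.75604545   23.5343471 ]
 tray ((515.7362670898438, -257.504638671875), (175.1495819091797, 116.2699966430664), 16.458276748657227) 11.174018815677513
```

```bash
cat >> h.py <<'E'
def q(a): return np.array([0,np.cos(a/2),np.sin(a/2),0])   # tool down, tool x at angle a
A=np.pi/2
def st(): print('t',round(ctrl.read_time_s(),2),'tcp',np.round(ctrl.read_tool_pos(),2),'w',round(ctrl.read_grip_width(),2),'gf',round(ctrl.read_grasp_force(),2),'F',np.round(ctrl.read_ft_force(),2))
E
python3 - <<'E'
from h import *
x,y=473.5,-296.5
eoat.command_gripper(40,20)
ctrl.move_ptp([x,y,80],q(A)); st()
ctrl.move_l([x,y,14.5],feed=80,contact_N=4); st()
eoat.command_gripper(10,20); st()
snap('scene','s1')
eoat.command_gripper(36); 
ctrl.move_l([x,y,40]); ctrl.move_l([x,y,40.1],rot=q(A-np.pi/2)); ctrl.move_l([x,y,14.5],feed=80,contact_N=4)
eoat.command_gripper(10,20); st()
s=snap('scene','s2')
cv2.imwrite('pics/s2c.png',cv2.resize(cv2.cvtColor(s['image'][150:250,150:290],cv2.COLOR_RGB2BGR),None,fx=5,fy=5))
E
```

```text
t 3.8 tcp [ 473.93 -296.02   80.1 ] w 40.3 gf 0.0 F [ 0.12  0.76 -0.03]
t 4.77 tcp [ 473.76 -296.72   14.79] w 39.82 gf 0.0 F [-0.03 -1.07  0.41]
t 5.09 tcp [ 473.88 -296.74   15.16] w 17.7 gf 19.62 F [-0.5   0.34  4.71]
t 8.25 tcp [ 473.72 -296.64   14.84] w 17.65 gf 19.53 F [ 0.19 -0.4  -0.16]
```

View pics/s2c.png

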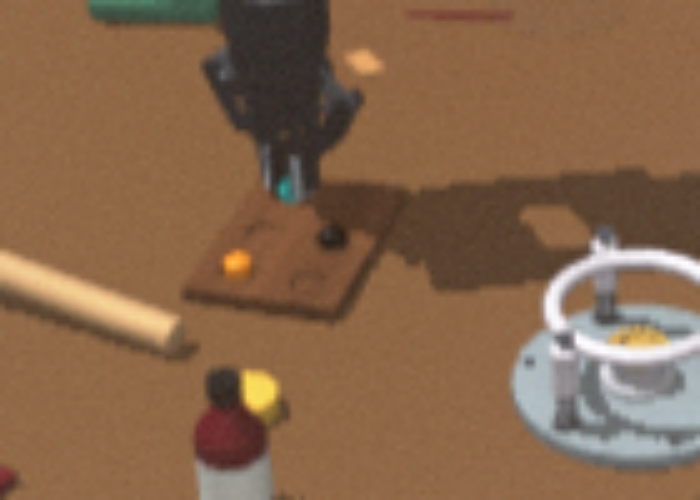

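The stone is between the fingers (around pixel (290,190) in the crop). The 17.7 mm grip width suggests the pads may be high on it, so I'll regrip lower and lift.

Run:
```python
from h import *
x,y=473.5,-296.5
eoat.command_gripper(30)
ctrl.move_l([x,y,12.7],feed=30,contact_N=4); st()
eoat.command_gripper(10,25); st()
ctrl.move_l([x,y,90],feed=80); st()
ctrl.move_ptp([533.5,41,110],q(0)); st()
s=snap('scene','s3'); t=snap('top','t3')
cv2.imwrite('pics/s3c.png',cv2.resize(cv2.cvtColor(np.hstack([s['image'][130:250,220:340],t['image'][160:280,230:350]]),cv2.COLOR_RGB2BGR),None,fx=3.3,fy=3.3,interpolation=cv2.INTER_CUBIC))
```

```text
t 8.82 tcp [ 473.4  -296.44   12.55] w 30.01 gf 0.0 F [ 0.28 -0.01  0.16]
t 9.08 tcp [ 473.44 -296.47   12.77] w 17.75 gf 24.39 F [-0.89  0.94  1.58]
t 10.2 tcp [ 473.15 -296.27   89.51] w 17.85 gf 24.4 F [-0.17  0.24  0.32]
t 11.49 tcp [533.56  40.19 109.85] w 17.58 gf 24.41 F [ 0.13 -0.98 -0.78]
```

View pics/s3c.png

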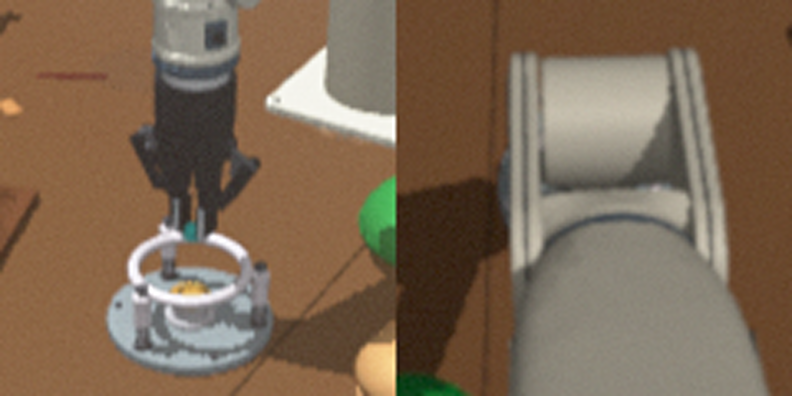

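The stone is held at crop pixel (190,230) and sits over the ring opening. I'll lower it, stopping on contact.

Run:
```python
from h import *
x,y=533.5,41
ctrl.move_l([x,y,52],feed=80); st()
print(ctrl.move_l([x,y,39.5],feed=12,contact_N=2.5)); st()
```

```text
t 12.47 tcp [533.77  41.06  52.15] w 18.01 gf 24.41 F [ 1.06 -0.24  0.19]
True
t 13.21 tcp [533.63  41.    42.87] w 18.32 gf 24.78 F [-0.28 -0.25  3.75]
```

Run:
```python
from h import *
x,y=533.5,41
for _ in range(3): ctrl.pause(.05); st()
print(ctrl.move_l([x,y,39.5],feed=10,contact_N=5)); st()
s=snap('scene','s4')
cv2.imwrite('pics/s4c.png',cv2.resize(cv2.cvtColor(s['image'][180:240,240:320],cv2.COLOR_RGB2BGR),None,fx=8,fy=8,interpolation=cv2.INTER_CUBIC))
```

```text
t 13.26 tcp [533.6   41.01  42.88] w 17.89 gf 24.78 F [-0.25 -0.58  4.29]
t 13.31 tcp [533.55  41.    42.88] w 17.65 gf 24.78 F [0.25 0.34 4.05]
t 13.36 tcp [533.54  41.    42.91] w 17.96 gf 24.79 F [0.12 0.19 4.09]
True
t 13.6 tcp [534.44  40.8   41.88] w 18.11 gf 24.69 F [ 1.69 -2.73 -0.93]
```

View pics/s4c.png

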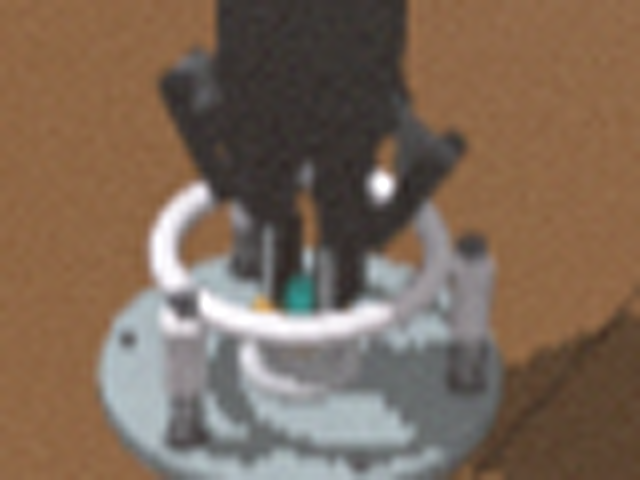

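The crop shows the stone at (300,295) between the fingertips, inside the ring. The vertical load dropped off and a side force of (+1.7, −2.7) N appeared, so it slid off the rim into the cup. I'll shift with that force and go on down.

Run:
```python
from h import *
x,y=535.0,40.
ctrl.move_l([x,y,41.9],feed=10); ctrl.pause(.1); st()
print(ctrl.move_l([x,y,39.6],feed=8,contact_N=5)); ctrl.pause(.1); st()
```

```text
t 14.03 tcp [534.59  40.01  41.72] w 18.09 gf 24.73 F [0.68 0.22 0.54]
True
t 14.4 tcp [534.62  40.05  40.57] w 18.23 gf 25.24 F [-1.62  0.81  4.9 ]
```

Contact came at 40.57 mm, and the floor was expected at 40.8, so the stone is seated. Now release, retreat and check.

Run:
```python
from h import *
eoat.command_gripper(30,20); st()
ctrl.move_l([534.8,40.,120],feed=80); ctrl.pause(.1)
ctrl.move_ptp([522.5,281,200],q(A+0.4)); st()
s=snap('scene','s5'); t=snap('top','t5')
X=cloud(s)
for n,s in(('scene',s),('top',t)):
    X=cloud(s); p=X.reshape(-1,3);h=cv2.cvtColor(s['image'],cv2.COLOR_RGB2HSV).reshape(-1,3)
    m=(np.hypot(p[:,0]-534,p[:,1]-40)<30)&(h[:,0]>80)&(h[:,0]<100)&(h[:,1]>110); print(n,m.sum(),p[m].mean(0),p[m].min(0),p[m].max(0))
cv2.imwrite('pics/s5c.png',cv2.resize(cv2.cvtColor(np.hstack([s['image'][180:250,250:320] if 0 else np.load('pics/s5.npz')['image'][180:250,240:310],t['image'][180:250,253:323]]),cv2.COLOR_RGB2BGR),None,fx=5.5,fy=5.5,interpolation=cv2.INTER_CUBIC))
```

```text
t 14.68 tcp [534.17  40.    39.99] w 29.76 gf 0.0 F [ 0.39 -0.7   0.34]
t 17.31 tcp [522.4  280.5  199.58] w 29.87 gf 0.0 F [ 0.52 -0.47 -0.13]
scene 18 [539.83440891  42.54721217  47.8092926 ] [531.9954658   34.94762567  43.65710256] [545.93937513  49.75576781  53.00651865]
top 26 [532.89796049  41.7579648   49.85289881] [525.50681638  33.76141903  43.29448734] [540.32076942  48.45769559  55.24215529]
```

View pics/s5c.png

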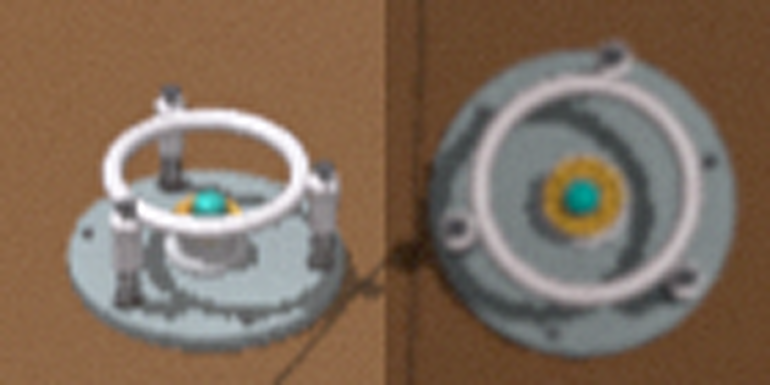

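The crop shows the stone dome-up and centred in the cup, at (208,205) in the left half and (580,198) in the right half. The robot-frame cup centre is about (534.3, 40.2). Now I'll take the presser.

Run:
```python
from h import *
x,y=523.3,280.5
eoat.command_gripper(64,80)
ctrl.move_ptp([x,y,150],q(A)); st()
print(ctrl.move_l([x,y,66],feed=80,contact_N=6)); st()
eoat.command_gripper(15,80); ctrl.pause(.1); st()
ctrl.move_l([x,y,170],feed=80); ctrl.pause(.1); st()
ctrl.move_l([534.3,40.2,160],feed=150); ctrl.pause(.2); st()
s=snap('scene','s6'); t=snap('top','t6')
cv2.imwrite('pics/s6c.png',cv2.resize(cv2.cvtColor(s['image'][130:260,190:360],cv2.COLOR_RGB2BGR),None,fx=4,fy=4,interpolation=cv2.INTER_CUBIC))
```

```text
t 18.3 tcp [523.33 280.51 149.98] w 64.29 gf 0.0 F [0.01 0.36 0.44]
False
t 19.5 tcp [523.69 280.7   66.52] w 64.09 gf 0.0 F [ 0.41 -0.33  1.04]
t 20.0 tcp [523.62 280.64  66.33] w 32.06 gf 78.0 F [-0.18 -0.24  0.9 ]
t 21.55 tcp [523.01 280.34 169.39] w 32.52 gf 78.89 F [ 1.25  0.31 -4.28]
t 23.51 tcp [534.28  40.66 159.98] w 32.01 gf 78.89 F [-0.22  0.38 -4.39]
```

View pics/s6c.png

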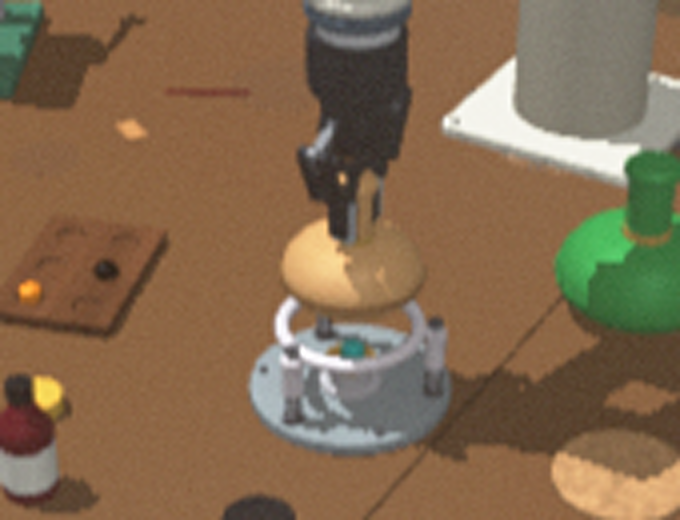

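The presser is upright in the fingers (belly at crop (355,265)) and over the ring, with the stone still in the cup at (352,348). Next I'll lower it until it touches the ring.

Run:
```python
from h import *
x,y=534.3,40.4
ctrl.move_l([x,y,130],feed=80); ctrl.pause(.1); st()
print(ctrl.move_l([x,y,118],feed=15,contact_N=4)); ctrl.pause(.2); st(); print(ctrl.read_wrist_torque())
```

```text
t 24.23 tcp [534.64  40.41 130.27] w 32.17 gf 78.92 F [ 0.8  -0.32 -3.87]
True
t 24.96 tcp [534.64  40.26 123.13] w 32.29 gf 78.63 F [ 3.5  -1.13  2.68]
[-0.19386204 -0.4549677  -0.02589313]
```

Run:
```python
from h import *
x,y=535.3,40.1
ctrl.move_l([x,y,123],feed=10); ctrl.pause(.1); st()
for z in (121,118,115,113,112,111.3):
    ctrl.move_l([x,y,z],feed=10); ctrl.pause(.15); st()
print(ctrl.read_wrist_torque())
```

```text
t 25.38 tcp [535.29  40.06 122.96] w 31.76 gf 78.62 F [ 1.87 -1.61  2.49]
t 25.88 tcp [535.33  40.09 121.05] w 32.13 gf 78.56 F [ 1.27 -2.35  2.37]
t 26.48 tcp [535.39  40.09 118.09] w 31.98 gf 78.47 F [ 3.43 -2.35  4.11]
t 27.08 tcp [535.47  40.05 115.17] w 32.16 gf 78.4 F [ 2.24 -2.02  6.71]
t 27.58 tcp [535.57  40.03 113.29] w 31.84 gf 78.34 F [ 1.89 -3.18  6.31]
t 27.98 tcp [535.67  39.97 112.56] w 31.99 gf 78.24 F [ 2.16 -2.28  9.23]
t 28.38 tcp [535.76  39.98 112.19] w 32.26 gf 78.08 F [ 0.39 -3.66 13.2 ]
[-0.4054201   0.19924662  0.05920315]
```

Run:
```python
from h import *
x,y=535.3,40.3
for z in (110.6,109.8):
    ctrl.move_l([x,y,z],feed=6); ctrl.pause(.3); st()
s=snap('scene','s7'); ctrl.pause(.1); F=[]
for _ in range(8): F.append(ctrl.read_ft_force()); ctrl.pause(.05)
print(np.mean(F,0)); st()
cv2.imwrite('pics/s7c.png',cv2.resize(cv2.cvtColor(s['image'][130:260,190:360],cv2.COLOR_RGB2BGR),None,fx=4,fy=4,interpolation=cv2.INTER_CUBIC))
```

```text
t 28.96 tcp [535.81  40.07 111.67] w 32.3 gf 78.01 F [-0.35 -3.82 15.18]
t 29.54 tcp [535.88  40.05 111.08] w 32.24 gf 77.93 F [-1.53 -4.43 16.2 ]
[-0.10095235 -3.96649444 16.51190886]
t 30.09 tcp [535.9   40.03 111.09] w 32.4 gf 77.93 F [-0.08 -3.93 16.29]
```

View pics/s7c.png

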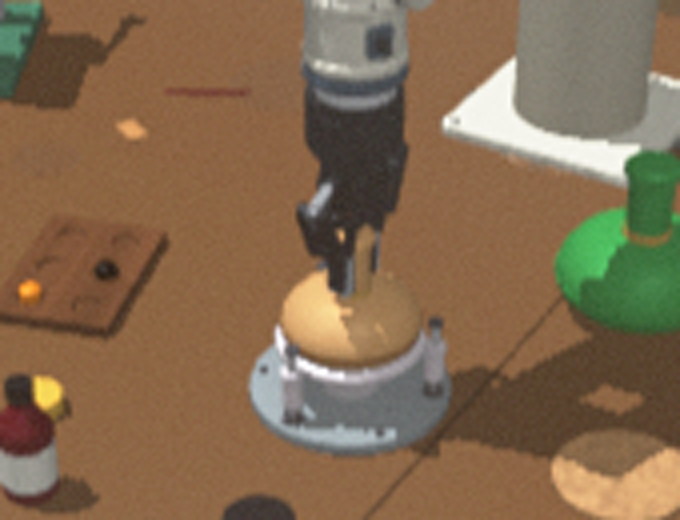

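The presser is seated upright in the ring (crop (350,315)) and the ring has sunk. The force balance gives about 9 N on the stone at about 11 mm of ring travel. I'll hold it there and hand in.

Run:
```python
from h import *
ctrl.pause(3); st()
print(workorder.finish_job())
```

```text
t 33.09 tcp [535.89  40.04 111.07] w 32.06 gf 77.93 F [-0.2  -3.67 16.28]
the job is handed in; nothing more can be done
None
```

The job is handed in at about 33 s, with no verdict returned: the turquoise stone is seated dome up in the cup, and the presser is still held down on it with an estimated 9 N and the ring about 11 mm down.

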